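Hang the slide carrier on the sloped drain rail

ROBOT

A 6-joint arm with a two-finger parallel gripper is mounted at the origin on a cart in front of the work surface, level with it; the furniture and walls round the work are solid. World frame = base frame: x ahead of the robot, y to its left, z up, the work surface at z = 0. Lengths are in mm, angles in rad, forces in N, time in s.
With the tool pointing down it reaches from about 325 to 775 mm from the base axis. Payload 5.5 kg.
Tool frame: the origin (TCP) lies between the finger pads; the fingertips stand 8 mm ahead of it and the grasp point (between the pads) lies 11 mm behind it (ctrl.tips_ahead is the distance from the TCP to the fingertips, in mm); z points along the fingers, y is the line along which they close (so a half turn about z gives the same grasp; the last joint's range is limited). The gripper opens to 85 mm and grips with 20 to 120 N. Pads are 22 mm wide; open, the fingers measure 114 mm over their backs; the gripper's body (76 mm by 85 mm) begins 54 mm behind the grasp point. The pads swing forward as they close: fully open they stand 13 mm farther back than shut.
Start: joints at [1.218, 0.091, 1.231, -0, 1.82, -0.057], TCP at [174.907, 573.954, 209.575] pointing down, gripper open.
Joint ranges: [-2.87, 2.87], [-0.86, 2.18], [0.17, 2.46], [-1.51, 4.65], [0.06, 2.69], [-2.65, 2.65]. Speed limits (rad/s): [2.57, 2.57, 3.01, 3.14, 3.14, 3.14].

INTERFACE

Orientations are given as a unit quaternion [x, y, z, w].
In Python, from plant import ctrl, cams, job gives the robot as it stands. The module is installed in compiled form; this text tells all that it offers.
- The arm moves only by the shell command python3 -m pendant 'ROWS' [FORCE]. ROWS is JSON, a list of rows, each a list of 3 entries, a list of its own where there are three numbers: the shift along the tool's x, y, z as a fraction of full scale, then the turn, a rotation vector about the tool's x, y, z as a fraction of full scale, then the closure, from 0 (fully open) to 1 (shut). A call has 1 to 10 rows; each row shifts and turns the commanded pose from where the row before left it, along the tool's axes as they then stand; what a row does not reach is not made up. Full scale, the value 1, is 25 mm for a shift and pi/2 rad for a turn. A row lasts 1/12 s, in which the tool goes at most 41.7 mm and 7.16 degrees, less where a joint would pass 70% of its speed; a pose out of reach is approached as far as the arm can. A call with a number of a shift or a turn outside -1 to 1 is refused whole. A call with a gripper value outside its range is refused whole. The fingers move at their own pace and stop on an object; FORCE is the grip in N (left out, the last holds). Time passes only in rows, so rows that do not move let the fingers close. It gives the time, the measured TCP pose, the force, the opening and the grip force at its end, in the units of the state.
- ctrl.get_state(): the state, without advancing time (a new reading comes with each control period).
- cams.camera(name): name is "scene" or "top" or "wrist"; returns a dict with "img" (400x640x3 uint8, red, green, blue), "z_map" (400x640 float32, mm along the optical axis (not along the pixel's ray), 0 where there is no reading), "fov_y" (degrees; the focal length in pixels is half the picture's height over the tangent of half this angle, whatever the lens; pixels are square), "cx", "cy" (the principal point, pixels), "eye" and "orientation" of the camera in the world; the wrist camera has in their place "T_tool_cam" (4x4, takes a point from camera to tool coordinates, whose origin is the TCP and whose axes are the flange's). Camera axes: x right, y down, z forward; pixel columns grow to the right and rows downward; lengths in mm; the calibration is good to about 2 mm. A picture is of the moment at which its call begins: read the wrist's pose just before it.
- job.finish_job(): hands the job in; it is judged then, once.
The state is a dict: "time": time; "joint_pos": joint angles; "qvel": joint speeds; "joint_efforts": joint torques, N m; "tcp_pos": TCP position; "ee_rot": TCP orientation; "ft_force": force on the tool from outside, world axes, zero at the start; "moment": the same for the moment, N m; "gripper_width": finger opening in mm; "grasp_force": force on a finger pad.
Only numpy, scipy, OpenCV 4.12 (cv2) and the standard library are available. Lean on these libraries where they do the work, as an engineer would, in place of code of your own. Each camera call takes 0.05 s, during which the arm holds its last target. There are 200 camera calls.

TASK

Hang the white slide carrier by its two grooved wheels on the high end of the sloped sprung drain rail, above the orange gate, feeling for the rail gently because its height is not known exactly; the wheels must press lightly on the rail while you still hold the carrier for a moment. Keeping hold of it and its wheels lightly on the rail, push it down along the rail until its rod has passed the gate and the gate has sprung back, then let go so that it rolls the rest of the way to the rubber stop by itself, and see that it gets there. Never press the carrier hard on the stand (under 10 N while hanging it, under 15 N in all at the gate and after), and leave the small things around alone.

Things in the scene. Friction and masses are not known exactly. Their poses are not given: they have to be found in the camera images.
- carrier_fin (a point): Centre of the blue grip fin on top of the slide carrier (loose, about 0.32 kg, starts standing upright on the worktop, this point 163 mm up). Carrier axes: z up, y along fin and rolling direction, x across the fin. Fin 12 mm thick (x), 40 mm long (y), 42 mm high, free all round. A back plate at x = -22 to -27 mm joins fin and rack, so the hook is open towards +x.
- carrier: The slide carrier; this point is the centre of its underside, 163 mm below the fin's centre, same axes. White rack of glass slides here: 50 mm (x) by 72 mm (y), 42 mm high. The free opening of the hook lies from 42 mm (rack top) to 105 mm (wheel flanges) above this point.
- carrier_wheels (a point): Midway between the lowest points of the carrier's two wheel treads, 53 mm below the fin's centre; carrier axes. Wheels at y = -25 and +25 mm from here, tread radius 9 mm, flanges 5 mm deeper; groove 9 mm wide at the tread, 17 mm at its mouth. They turn with light drag: let go on the slope, the carrier rolls at about 0.1 to 0.2 m/s.
- carrier_rod (a point): Middle of the upright steel rod (8 mm diameter, from 0 to 40 mm above the carrier's underside) beside the rack, at carrier x = +40 mm, y = 0. It is what meets the gate.
- stand: Fixed steel stand of the drain rail; origin at the centre of its tray's underside, on the worktop. z up, y along the rail to its LOW end, x across, away from the robot. Tray 100 x 360 x 16 mm. The rail runs above x = 0 between posts at y = -165 mm (high end, 243 mm tall) and y = +165 mm (low end, 203 mm); nothing else is under it.
- load (a point): Loading place, a point fixed to the stand at x = 0, y = -90 mm, at the NOMINAL height of the rail's top edge (186 mm). The real rail is clamped 0 to 12 mm lower or higher: not reported, feel for it. Bar 8 mm thick, 16 mm high, falling 7 degrees (0.122 rad) to +y; it gives about 3 N per mm of downward push. Hang the carrier with its rod at y = -105 to -70 mm.
- gate_blade (a point): Middle of the orange gate blade, closed, fixed to the stand at x = +53 mm, y = -55 mm, 92 mm up. The blade (22 mm high, from x = +32 to a hinge post at +75 mm, post 109 mm tall) blocks the carrier's rod, swings only towards +y against a spring (1 to 3 N at the rod) and swings back once the rod is about 32 mm past it. Let go with the rod at stand y = -20 to +25 mm.
- stop (a point): Centre of the face of the black rubber stop on the low post, 24 mm across, at stand y = +145 mm, 78 mm up. The end of the rack comes to rest against it, with the fin's centre at about stand y = +124 mm, the carrier leaning with the slope (rod at about +107 mm).
- gate (a joint): Swing of the orange gate, rad: 0 closed (across the path of the rod), grows to about 0.77 as the rod pushes past, then springs back to 0.
- oil_bottle_mid (a point): Centre of a small amber dropper bottle with black cap, 31 mm wide, 73 mm high, loose bystander.
- cover_box_0_mid (a point): Centre of a small blue-lidded white box, 27 x 27 x 16 mm, loose bystander.
- objective_case_mid (a point): Centre of a clear round case with black lid, 41 mm diameter, 61 mm high, loose bystander.
Things that resemble listed ones, but are neither listed nor needed, are in the scene too. There is more than one size of the carrier; the one meant has the size given above.

How it is judged:
By the outcome, as a careful person would: the job done as asked, in the order asked, and still so for the second after the job is handed in, with the robot touching nothing.
It also fails if it takes over 69 s, if anything falls off the work surface, if the arm or the gripper's body presses on something with over 40 N, if the wrist force passes 120 N, or if a joint passes its speed limit or range.

## Working session

There is one attempt and no reset: what is moved stays moved. The work goes in short steps, Python scripts to look and compute and a shell command to move; the robot and the scene stay as the last step left them, time stands still between calls to the robot, and variables do not carry over. Pictures are saved under pics/ and viewed, at most 10 in all, crops included, and the job is handed in when it is done.

```bash
mkdir -p pics; cat > h.py <<'E'
import numpy as np, cv2
from scipy.spatial.transform import Rotation as R
from plant import ctrl, cams, job
def shot(name):
    s=ctrl.get_state(); d=cams.camera(name)
    if name=='wrist':
        T=np.eye(4);T[:3,:3]=R.from_quat(s['ee_rot']).as_matrix();T[:3,3]=s['tcp_pos'];T=T@np.array(d['T_tool_cam'])
    else:
        T=np.eye(4);T[:3,:3]=R.from_quat(d['orientation']).as_matrix();T[:3,3]=d['eye']
    d['T']=T; f=200/np.tan(np.radians(d['fov_y'])/2); d['f']=f
    v,u=np.mgrid[:400,:640]; z=d['z_map']
    P=np.stack([(u-d['cx'])/f*z,(v-d['cy'])/f*z,z],-1)@T[:3,:3].T+T[:3,3]
    P[z==0]=np.nan; d['P']=P; return d
E
python3 - <<'E'
from h import *
s=ctrl.get_state(); print({k:np.round(v,3) for k,v in s.items()})
a=[]
for n in('scene','top'):
    d=shot(n); np.savez(n+'.npz',img=d['img'],P=d['P'],T=d['T'],f=d['f'],cx=d['cx'],cy=d['cy']); cv2.imwrite(f'pics/{n}.png',d['img'][:,:,::-1]); print(n,d['T'].round(2),d['f'])
E
```

```text
{'time': np.float64(0.0), 'joint_pos': array([ 1.218,  0.092,  1.232, -0.   ,  1.82 , -0.057]), 'qvel': array([-0.   ,  0.   , -0.   ,  0.002, -0.001,  0.002]), 'joint_efforts': array([-1.0000e-03, -4.5873e+01, -4.1802e+01, -0.0000e+00,  1.2000e-02,
        0.0000e+00]), 'tcp_pos': array([174.787, 573.627, 208.428]), 'ee_rot': array([ 0.147,  0.989, -0.001, -0.   ]), 'ft_force': array([-0.595, -0.029,  0.032]), 'moment': array([-0.04 ,  0.029,  0.021]), 'grasp_force': np.float64(0.0), 'gripper_width': np.float64(85.121)}
scene [[ 8.30000e-01 -2.90000e-01  4.80000e-01 -1.02670e+02]
 [-5.60000e-01 -4.30000e-01  7.10000e-01 -1.04683e+03]
 [-0.00000e+00 -8.50000e-01 -5.20000e-01  7.71290e+02]
 [ 0.00000e+00  0.00000e+00  0.00000e+00  1.00000e+00]] 427.158459627296
top [[ 3.00000e-02 -9.90000e-01  1.40000e-01  3.74560e+02]
 [-1.00000e+00 -3.00000e-02 -1.00000e-02 -1.94810e+02]
 [ 2.00000e-02 -1.40000e-01 -9.90000e-01  1.09765e+03]
 [ 0.00000e+00  0.00000e+00  0.00000e+00  1.00000e+00]] 391.4671451060991
```

View pics/scene.png

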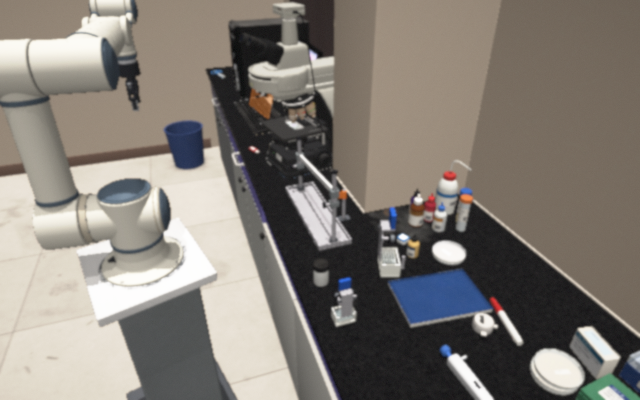

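View pics/top.png

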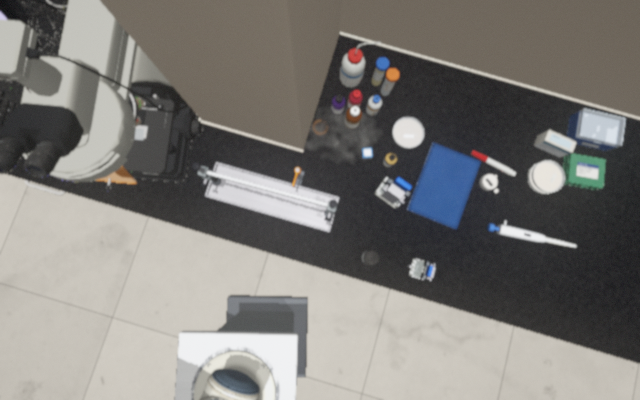

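The top view shows the stand at (272,196), with its high post at the left (205,172) and the gate at (297,177). There are two carriers, at (393,192) and (422,269).

```bash
cat > m.py <<'E'
from h import *
t=np.load('top.npz'); P=t['P']; img=t['img'].astype(int)
v,u=np.mgrid[:400,:640]
def reg(a,b,c,d): return (u>=a)&(u<b)&(v>=c)&(v<d)
# tray
m=reg(190,350,150,240)&(P[...,2]>8)&(P[...,2]<24)
q=P[m]; r=cv2.minAreaRect(q[:,:2].astype(np.float32)); print('tray',r, m.sum())
r5=cv2.boxPoints(r); print(r5.round(1))
for nm,g,(a,b,c,d) in (('big',0,(370,415,170,215)),('small',0,(402,442,252,286))):
    z=P[...,2]; k=reg(a,b,c,d)
    blue=k&(img[...,2]>img[...,0]+60)&(z>60)
    for lab,mm in (('blue',blue),('all',k&(z>15))):
        q=P[mm]; print(nm,lab,len(q),'z',np.nanpercentile(q[:,2],[2,50,98]).round(1)); 
        if len(q)>3: print(cv2.minAreaRect(q[:,:2].astype(np.float32)), q.mean(0).round(1))
for nm,(a,b,c,d) in dict(gate=(285,310,160,190)).items():
    k=reg(a,b,c,d)&(img[...,0]>img[...,2]+70); print(nm,P[k].mean(0),P[k][:,2].max())
s=cv2.resize(t['img'][155:295,190:450],None,fx=3,fy=3,interpolation=cv2.INTER_CUBIC)
w=np.load('scene.npz')['img'][150:340,270:440]
w=cv2.resize(w,None,fx=3.1,fy=3.1,interpolation=cv2.INTER_CUBIC)
cv2.imwrite('pics/a.png',s[:,:,::-1]);cv2.imwrite('pics/b.png',w[:,:,::-1])
E
python3 m.py
```

```text
tray ((528.9806518554688, -60.29801940917969), (400.8054504394531, 154.2723846435547), 82.658203125) 729
[[ 426.9 -249.2]
 [ 579.9 -268.9]
 [ 631.1  128.6]
 [ 478.1  148.3]]
big blue 109 z [167.6 183.6 187. ]
((537.0755615234375, -407.6984558105469), (46.12144470214844, 13.509408950805664), 60.155025482177734) [ 537.9 -404.   181.6]
big all 696 z [ 19.5 129.2 185.8]
((524.7467041015625, -413.1813659667969), (105.64576721191406, 53.17819595336914), 50.044429779052734) [ 530.3 -396.5  120.6]
small blue 45 z [110.5 122.9 127.5]
((333.0944519042969, -483.7907409667969), (7.588034629821777, 25.655969619750977), 75.0310287475586) [ 334.  -483.2  121.5]
small all 330 z [ 16.1  81.6 125.4]
((334.1038818359375, -479.0030212402344), (49.00448989868164, 50.711448669433594), 76.01055145263672) [ 332.4 -483.5   65.1]
gate [ 567.18125184 -141.63468729   73.87341074] 106.36217307581012
```

View pics/a.png

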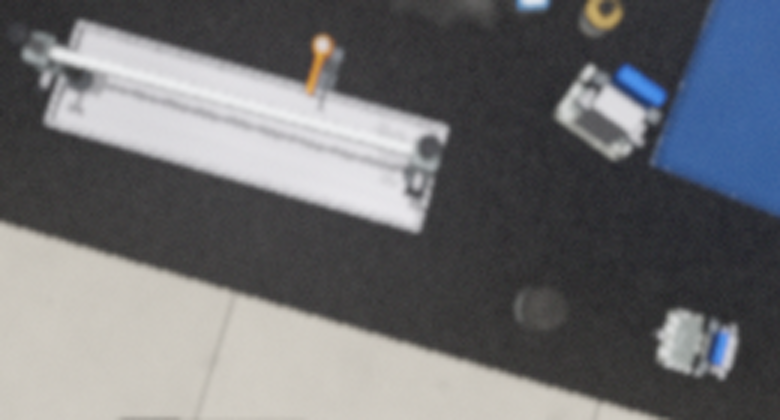

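View pics/b.png

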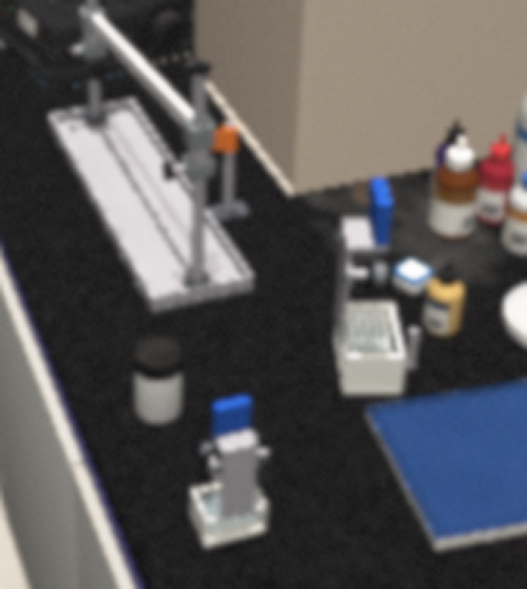

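Crop a and crop b agree. The large carrier has its fin at crop a (640,85), its back plate towards the robot side and its rod to the right. The gate is nearer the stand's right-hand end, so the high end is at world -y, towards the carriers. Next I'll compute the stand pose and refine the fin pose.

```bash
cat > m2.py <<'E'
from h import *
def plane(t,uv,z):
    T=t['T'];f=t['f'];out=[]
    for u,v in uv:
        d=T[:3,:3]@np.array([(u-t['cx'])/f,(v-t['cy'])/f,1]); o=T[:3,3]; out.append(o+d*(z-o[2])/d[2])
    return np.array(out)
t=np.load('top.npz'); P=t['P']; img=t['img'].astype(int)
c=plane(t,[(216.7,162.3),(339.3,196.7),(330,232.3),(204.3,197.3)],16)
print(c.round(1)); print('centre',c.mean(0), 'yaw of long', np.degrees(np.arctan2(*( (c[0]+c[3]-c[1]-c[2])[[0,1]]))), np.linalg.norm(c[0]-c[1]),np.linalg.norm(c[1]-c[2]))
v,u=np.mgrid[:400,:640]
for n in('top','scene'):
    t=np.load(n+'.npz'); P=t['P']; img=t['img'].astype(int)
    yaw=np.radians(-15); ex=np.array([np.cos(yaw),np.sin(yaw)]); ey=np.array([-ex[1],ex[0]]); c0=c.mean(0)[:2]
    q=P-np.r_[c0,0]; X=q[...,:2]@ex; Y=q[...,:2]@ey; Z=P[...,2]
    m=(abs(X)<30)&(abs(Y)<150)&(abs(Z-186+0.122*(Y+90))<25)
    for lo in range(-140,150,40):
        k=m&(Y>=lo)&(Y<lo+40)
        if k.sum()>5: print(n,lo+20,k.sum(),'x',np.percentile(X[k],[5,50,95]).round(1),'top',np.percentile(Z[k]+0.122*(Y[k]-lo-20),[10,50,90]).round(1))
    q=P-np.r_[537,-408,163]; yaw=np.radians(-30); ex=np.array([np.cos(yaw),np.sin(yaw)]); ey=np.array([-ex[1],ex[0]])
    b=(img[...,2]>img[...,0]+50)&(np.hypot(q[...,0],q[...,1])<45)&(Z>125)
    B=P[b]; print(n,'fin',b.sum(),B.min(0),B.max(0),np.median(B,0),cv2.minAreaRect(B[:,:2].astype(np.float32)))
    tt=B[B[:,2]>180]; print(len(tt), len(tt) and (tt.mean(0),cv2.minAreaRect(tt[:,:2].astype(np.float32))))
E
python3 m2.py
```

```text
[[ 614.    82.5   16. ]
 [ 526.  -264.2   16. ]
 [ 426.2 -240.4   16. ]
 [ 513.9  110.7   16. ]]
centre [520.01051102 -77.86563804  16.        ] yaw of long 14.129229163109029 357.67108650989 102.56777012297896
top -120 67 x [-2.4  1.   5. ] top [175.1 178.5 180.8]
top -80 66 x [-2.8  0.5  4.6] top [168.5 173.9 175.7]
top -40 64 x [-3.1  0.   4.2] top [164.  168.6 170.7]
top 0 66 x [-3.4 -0.4  4.2] top [159.3 163.8 166.7]
top 40 62 x [-3.8 -0.2  3.8] top [153.3 158.8 161.1]
top 80 59 x [-4.1 -0.5  3.4] top [150.  153.9 156.3]
top 120 58 x [-4.2 -1.   3.2] top [145.5 149.3 151.1]
top 160 16 x [-4.5 -1.   3.1] top [141.2 144.  147.1]
top fin 116 [ 523.80711861 -433.69692317  132.15567397] [ 553.67219296 -386.24537912  187.81773455] [ 537.19447004 -404.15711933  183.40731755] ((536.5610961914062, -408.8299255371094), (48.54163360595703, 14.672704696655273), 61.91767883300781)
87 (array([ 538.63374491, -404.46358931,  184.06591194]), ((538.822265625, -405.0443115234375), (39.72914505004883, 12.2789888381958), 55.764854431152344))
scene -120 38 x [-2.2 -0.6  6.5] top [170.5 179.9 182.1]
scene -80 38 x [-1.9 -1.   6. ] top [162.7 173.9 178. ]
scene -40 30 x [-2.5 -1.3  4.4] top [160.2 170.2 173.1]
scene 0 30 x [-2.6 -1.5  3.8] top [154.9 164.6 167.7]
scene 40 28 x [-3.4 -2.1  4.4] top [148.6 159.1 162.3]
scene 80 26 x [-4.6 -2.1  2.2] top [146.5 155.4 158.7]
scene 120 19 x [-3.7 -2.4  3.5] top [140.7 150.9 153.2]
scene fin 110 [ 522.73794791 -425.99558914  148.11485823] [ 554.47844486 -388.49629222  189.51212438] [ 530.92225394 -419.37412732  179.69087472] ((538.8538208007812, -406.6492919921875), (42.211021423339844, 12.071111679077148), 55.647796630859375)
54 (array([ 536.79499789, -408.40930208,  185.86379709]), ((538.7547607421875, -406.55499267578125), (41.759159088134766, 11.953258514404297), 57.958038330078125))
```

```bash
python3 -m pendant '[[[0,0,-0.5],[0,0,0.08],0],[[0,0,-0.5],[0,0,0.08],0],[[0,0,-0.5],[0,0,0.08],0],[[0,0,-0.5],[0,0,0.08],0],[[0,0,-0.5],[0,0,0.08],0],[[0,0,-0.5],[0,0,0.08],0],[[0,0,-0.5],[0,0,0.08],0],[[0,0,-0.5],[0,0,0.08],0]]'; python3 -m pendant '[[[0,0,-0.5],[0,0,0.08],0],[[0,0,-0.5],[0,0,0.08],0],[[0,0,-0.5],[0,0,0.08],0],[[0,0,-0.5],[0,0,0.08],0],[[0,0,-0.5],[0,0,0.08],0],[[0,0,-0.5],[0,0,0.08],0],[[0,0,0],[0,0,0],0]]'
```

```text
time: 0.77
tcp_pos: [174.8, 573.8, 309.5]
ee_rot: [0.606, 0.795, -0.001, 0.0]
ft_force: [-0.2, 0.8, 0.3]
gripper_width: 85.9
grasp_force: 0.0
time: 1.35
tcp_pos: [175.0, 574.1, 386.9]
ee_rot: [0.855, 0.519, 0.001, -0.001]
ft_force: [0.5, -0.1, 0.7]
gripper_width: 85.1
grasp_force: 0.0
```

```bash

python3 -m pendant '[[[0,0,0],[0,0,0.067],0],[[-0.36,0.5,0],[0,0,0],0],[[-0.72,0.98,0],[0,0,0],0],[[-0.72,0.98,0],[0,0,0],0],[[-0.72,0.98,0],[0,0,0],0],[[-0.72,0.98,0],[0,0,0],0],[[-0.72,0.98,0],[0,0,0],0],[[-0.72,0.98,0],[0,0,0],0],[[-0.72,0.98,0],[0,0,0],0],[[-0.72,0.98,0],[0,0,0],0]]'
python3 -m pendant '[[[-0.72,0.98,0],[0,0,0],0],[[-0.72,0.98,0],[0,0,0],0],[[-0.72,0.98,0],[0,0,0],0],[[-0.72,0.98,0],[0,0,0],0],[[-0.72,0.98,0],[0,0,0],0],[[-0.72,0.98,0],[0,0,0],0],[[-0.72,0.98,0],[0,0,0],0],[[-0.72,0.98,0],[0,0,0],0],[[-0.72,0.98,0],[0,0,0],0],[[-0.72,0.98,0],[0,0,0],0]]'
python3 -m pendant '[[[-0.72,0.98,0],[0,0,0],0],[[-0.72,0.98,0],[0,0,0],0],[[-0.72,0.98,0],[0,0,0],0],[[-0.72,0.98,0],[0,0,0],0],[[-0.72,0.98,0],[0,0,0],0],[[-0.72,0.98,0],[0,0,0],0],[[-0.72,0.98,0],[0,0,0],0],[[-0.72,0.98,0],[0,0,0],0],[[-0.72,0.98,0],[0,0,0],0],[[0,0,0],[0,0,0],0]]'
```

```text
time: 2.18
tcp_pos: [265.5, 330.3, 383.4]
ee_rot: [0.879, 0.477, -0.001, 0.0]
ft_force: [0.3, 0.4, -0.1]
gripper_width: 85.8
grasp_force: 0.0
time: 3.02
tcp_pos: [371.8, 45.3, 383.6]
ee_rot: [0.879, 0.477, -0.0, -0.0]
ft_force: [0.6, -0.1, -0.9]
gripper_width: 85.4
grasp_force: 0.0
time: 3.85
tcp_pos: [468.2, -213.8, 380.4]
ee_rot: [0.88, 0.475, -0.002, -0.002]
ft_force: [1.8, -0.6, -0.4]
gripper_width: 85.1
grasp_force: 0.0
```

```bash

python3 -m pendant '[[[-0.69,0.94,0],[0,0,0],0],[[-0.69,0.94,0],[0,0,0],0],[[-0.69,0.94,0],[0,0,0],0],[[-0.69,0.94,0.5],[0,0,0],0],[[-0.69,0.94,0.5],[0,0,0],0],[[-0.69,0.94,0.5],[0,0,0],0],[[-0.69,0.94,0.5],[0,0,0],0],[[0,0,0.5],[0,0,0],0],[[0,0,0.3],[0,0,0],0],[[0,0,0],[0,0,0],0]]'
cat > w.py <<'E'
import sys
from h import *
s=ctrl.get_state(); d=shot('wrist'); P=d['P']; im=d['img'].astype(int)
np.savez('w.npz',P=P,img=d['img'])
cv2.imwrite(f'pics/{sys.argv[1]}.png',d['img'][:,:,::-1])
print(s['tcp_pos'].round(1), R.from_quat(s['ee_rot']).as_matrix().round(3).tolist())
b=(im[...,2]>im[...,0]+50)&(np.hypot(P[...,0]-538,P[...,1]+406)<50)&(P[...,2]>150)
B=P[b]; 
z=np.percentile(B[:,2],90);tt=B[B[:,2]>z-5]; print(len(B),z,tt.mean(0),cv2.minAreaRect(tt[:,:2].astype(np.float32)))
E
python3 w.py w1
```

```text
time: 4.68
tcp_pos: [538.3, -400.0, 311.2]
ee_rot: [0.879, 0.476, -0.001, -0.003]
ft_force: [0.2, 0.6, 1.4]
gripper_width: 85.2
grasp_force: 0.0
[ 538.3 -400.   311.2] [[0.546, 0.838, -0.004], [0.838, -0.546, 0.004], [0.001, -0.005, -1.0]]
680 185.54458030275015 [ 539.11615146 -405.22530936  185.71188007] ((536.0133666992188, -402.30389404296875), (39.958953857421875, 77.95719909667969), 41.47547149658203)
```

View pics/w1.png

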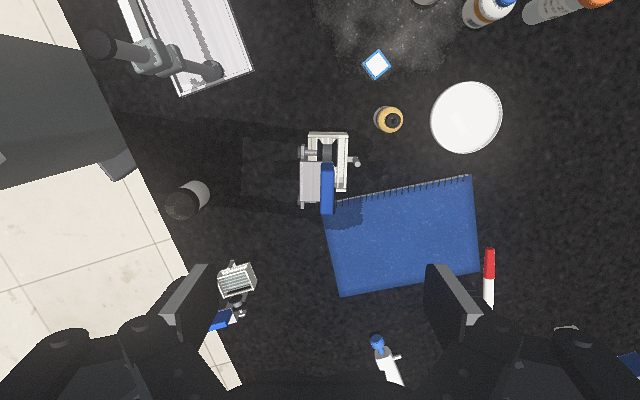

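The wrist view shows the fin at (327,190), the plate on its left and the rod on its right at (357,162). Its yaw looks aligned with the fingers, so I'll get a cleaner fit and descend.

```bash
cat > f.py <<'E'
from h import *
w=np.load('w.npz'); P=w['P']; im=w['img'].astype(int)
b=((im[...,2]>im[...,0]+50)&(np.hypot(P[...,0]-539,P[...,1]+405)<32)&(abs(P[...,2]-185)<5)).astype(np.uint8)
n,l,st,c=cv2.connectedComponentsWithStats(b); i=1+st[1:,4].argmax(); q=P[l==i]
r=cv2.minAreaRect(q[:,:2].astype(np.float32)); print(len(q),q.mean(0).round(1),r)
s=ctrl.get_state(); M=R.from_quat(s['ee_rot']).as_matrix()
print('shift mm tool', (M.T@(np.r_[r[0],163+4-11]-s['tcp_pos'])).round(1))
E
python3 f.py
```

```text
605 [ 539.3 -405.2  184.5] ((538.97412109375, -405.73358154296875), (39.80645751953125, 11.378010749816895), 56.96211242675781)
shift mm tool [ -4.8   4.2 157.8]
```

```bash
python3 -c "
import numpy as np
P=np.load('w.npz')['P']; print(P[185,298:345:4,2].round(0), P[205,298:345:4,2].round(0))"
python3 -m pendant '[[[-0.19,0.17,0.5],[0,0,0],0],[[0,0,0.8],[0,0,0],0],[[0,0,0.8],[0,0,0],0],[[0,0,0.8],[0,0,0],0],[[0,0,0.8],[0,0,0],0],[[0,0,0.8],[0,0,0],0],[[0,0,0.7],[0,0,0],0],[[0,0,0.4],[0,0,0],0],[[0,0,0],[0,0,0],0],[[0,0,0],[0,0,0],0]]' 40
```

```text
[  1. 145. 143. 145. 144. 143. 185. 185. 185.  23.  23.  22.] [  2. 128.   1.   1.   2. 134. 186. 185. 185. 134.  11.  13.]
time: 5.57
tcp_pos: [539.6, -406.7, 175.5]
ee_rot: [0.88, 0.476, 0.0, 0.0]
ft_force: [0.4, -0.5, 0.7]
gripper_width: 85.2
grasp_force: 0.0
```

```bash

python3 -m pendant '[[[0,-0.04,0.35],[0,0,0],0],[[0,0,0.31],[0,0,0],0],[[0,0,0],[0,0,0],0.4],[[0,0,0],[0,0,0],0.7],[[0,0,0],[0,0,0],0.85],[[0,0,0],[0,0,0],1],[[0,0,0],[0,0,0],1],[[0,0,0],[0,0,0],1],[[0,0,0],[0,0,0],1],[[0,0,0],[0,0,0],1]]' 40
```

```text
time: 6.4
tcp_pos: [539.0, -406.6, 158.6]
ee_rot: [0.88, 0.475, 0.0, 0.0]
ft_force: [-0.6, 0.2, 1.5]
gripper_width: 10.0
grasp_force: 39.3
```

```bash

python3 -m pendant '[[[0,0,0],[0,0,0],1],[[0,0,-0.1],[0,0,0],1],[[0,0,-0.2],[0,0,0],1],[[0,0,-0.3],[0,0,0],1],[[0,0,-0.5],[0,0,0],1],[[0,0,-0.5],[0,0,0],1],[[0,0,-0.5],[0,0,0],1],[[0,0,-0.5],[0,0,0],1],[[0,0,-0.4],[0,0,0],1],[[0,0,0],[0,0,0],1]]' 40
python3 -c "
from h import *
s=ctrl.get_state();print({k:np.round(s[k],3) for k in('ft_force','moment','gripper_width','grasp_force','tcp_pos')})"
```

```text
time: 7.23
tcp_pos: [539.3, -407.0, 237.3]
ee_rot: [0.88, 0.475, 0.001, 0.003]
ft_force: [-0.2, 0.4, -2.4]
gripper_width: 10.2
grasp_force: 39.0
{'ft_force': array([-0.17 ,  0.402, -2.438]), 'moment': array([-0.021, -0.039, -0.016]), 'gripper_width': np.float64(10.156), 'grasp_force': np.float64(39.023), 'tcp_pos': array([ 539.333, -406.967,  237.254])}
```

```bash

python3 -m pendant '[[[0,0,-0.5],[0,0,-0.069],1],[[0,0,-0.5],[0,0,-0.069],1],[[0,0,-0.5],[0,0,-0.069],1],[[0.2,-0.4,0],[0,0,0],1],[[0.3,-0.8,0],[0,0,0],1],[[0.3,-0.8,0],[0,0,0],1],[[0.3,-0.8,0],[0,0,0],1],[[0.3,-0.8,0],[0,0,0],1],[[0.3,-0.8,0],[0,0,0],1],[[0.3,-0.8,0],[0,0,0],1]]'
python3 -m pendant '[[[0.3,-0.8,0],[0,0,0],1],[[0.3,-0.8,0],[0,0,0],1],[[0.3,-0.8,0],[0,0,0],1],[[0.2,-0.4,0],[0,0,0],1],[[0,0,0],[0,-0.078,0],1],[[0,0,0],[0,0,0],1]]'
cat > st.py <<'E'
from h import *
yaw=np.radians(-14.5); E=np.array([[np.cos(yaw),-np.sin(yaw),0],[np.sin(yaw),np.cos(yaw),0],[0,0,1]]); c0=np.array([520.0,-77.9,0])
def rep():
    s=ctrl.get_state(); M=R.from_quat(s['ee_rot']).as_matrix(); p=E.T@(s['tcp_pos']-c0); A=E.T@M
    up=-A[:,2]; fin=p+4.4*up+0.7*A[:,0]; 
    print('t',round(float(s['time']),2),'tcp',p.round(1),'fin',fin.round(1),'wheels',(fin-53*up).round(1),'rod y',(fin-143*up+40*A[:,1])[1].round(1),'under',(fin-163*up)[2].round(1))
    print('tool y(stand)',A[:,1].round(3),'z',A[:,2].round(3),'F stand',(E.T@s['ft_force']).round(2),'M',s['moment'].round(3),s['gripper_width'].round(1))
    return s,M,A
if __name__=='__main__': rep()
E
python3 st.py
```

```text
time: 8.07
tcp_pos: [424.5, -324.5, 270.1]
ee_rot: [0.791, 0.611, -0.0, -0.0]
ft_force: [0.6, -0.0, -3.3]
gripper_width: 10.1
grasp_force: 39.2
time: 8.57
tcp_pos: [364.7, -279.7, 271.3]
ee_rot: [0.789, 0.611, -0.05, 0.04]
ft_force: [-0.6, -2.5, -2.5]
gripper_width: 9.9
grasp_force: 39.2
t 8.57 tcp [ -99.8 -234.3  271.3] fin [ -99.8 -233.   275.6] wheels [ -99.7 -239.7  223.1] rod y -251.2 under 113.9Traceback (most recent call last):
  File "st.py", line 9, in <module>
    if __name__=='__main__': rep()
                             ~~~^^
  File "st.py", line 7, in rep
    print('tool y(stand)',A[:,1].round(3),'z',A[:,2].round(3),'F stand',(E.T@s['ft_force']).round(2),'M',s['moment'].round(3),s['gripper_width'].round(1))
                                                                                                                              ^^^^^^^^^^^^^^^^^^^^^^^^
AttributeError: 'float' object has no attribute 'round'
```

```bash
sed -i "s/s\['gripper_width'\].round(1)/s['gripper_width']/" st.py
python3 -m pendant '[[[0.5,0,0],[0,0,0],1],[[0.9,0,0],[0,0,0],1],[[0.9,0,0],[0,0,0],1],[[0.9,0,0],[0,0,0],1],[[0.9,0,0],[0,0,0],1],[[0.9,0,0],[0,0,0],1],[[0.9,0,0],[0,0,0],1],[[0.5,0,0],[0,0,0],1],[[0,0,0],[0,0,0],1]]'
cat > v.py <<'E'
import sys
from st import *
s,M,A=rep(); d=shot('wrist'); cv2.imwrite(f'pics/{sys.argv[1]}.png',d['img'][:,:,::-1])
for nm in('wrist','top'):
    if nm=='top': d=shot('top')
    Q=(d['P']-c0)@E; X,Y,Z=Q[...,0],Q[...,1],Q[...,2]
    m=(abs(X)<12)&(abs(Y)<150)&(abs(Z-176+0.122*(Y+90))<14)
    for lo in range(-140,150,40):
        k=m&(Y>=lo)&(Y<lo+40)
        if k.sum()>8: print(nm,lo+20,k.sum(),'x',np.percentile(X[k],[3,50,97]).round(1),'top',np.percentile(Z[k]+0.122*(Y[k]-lo-20),[10,50,90]).round(1))
E
python3 v.py w2
```

```text
time: 9.32
tcp_pos: [405.4, -124.9, 250.4]
ee_rot: [0.789, 0.612, -0.048, 0.036]
ft_force: [0.5, -0.1, -3.3]
gripper_width: 9.9
grasp_force: 39.2
t 9.32 tcp [-99.2 -74.2 250.4] fin [-99.2 -73.  254.7] wheels [-99.3 -79.3 202. ] rod y -90.0 under 92.8
tool y(stand) [ 1.     0.002 -0.001] z [-0.001 -0.119 -0.993] F stand [ 0.52  0.05 -3.27] M [ 0.299 -0.065 -0.   ] 9.89020506806968
wrist -120 827 x [-3.5 -1.8  4. ] top [169.3 178.5 179.7]
wrist -80 950 x [-3.5 -1.9  4. ] top [164.4 173.8 174.9]
wrist -40 1089 x [-3.5 -1.9  4.2] top [159.5 168.7 170. ]
wrist 0 1249 x [-3.5 -1.8  4.2] top [154.8 163.8 165.1]
wrist 40 995 x [-3.5 -1.8  4.2] top [149.8 159.  160.3]
top -120 67 x [-3.6 -0.2  4.1] top [175.3 178.3 181.4]
top -80 66 x [-3.4 -0.2  4.4] top [167.2 173.8 175.9]
top -40 62 x [-3.4 -0.3  4.1] top [164.6 168.9 170.9]
top 0 65 x [-3.4 -0.   4.2] top [160.9 163.8 166.2]
top 40 61 x [-3.4  0.   4.4] top [155.4 159.  161.3]
top 80 59 x [-3.4  0.1  4.5] top [149.4 153.9 155.7]
top 120 46 x [-2.4  1.   4.6] top [147.1 149.1 150.9]
```

View pics/w2.png

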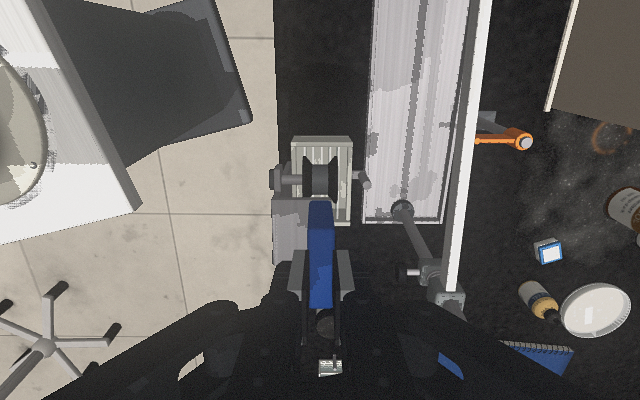

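The wrist view shows the wheels at (321,180), the rail at (470,150) running parallel to the fingers' frame, and the gate at (500,140). The rail lies at stand x of about +0.3, with its top near 174 mm at y = -80. I'll slide the hook over the rail.

```bash

python3 -m pendant '[[[0,0.3,0],[0,0,0],1],[[0,0.6,0],[0,0,0],1],[[0,0.6,0],[0,0,0],1],[[0,0.6,0],[0,0,0],1],[[0,0.6,0],[0,0,0],1],[[0,0.6,0],[0,0,0],1],[[0,0.4,0],[0,0,0],1],[[0,0.28,0],[0,0,0],1],[[0,0,0],[0,0,0],1],[[0,0,0],[0,0,0],1]]'
cat > g.py <<'E'
from st import *
rep(); d=shot('wrist'); cv2.imwrite('pics/w3.png',d['img'][:,:,::-1]); im=d['img'].astype(int)
Q=(d['P']-c0)@E
k=(im[...,0]>im[...,2]+80)&(im[...,0]>im[...,1]+40)&(Q[...,2]>75)&(Q[...,2]<120)&(abs(Q[...,1]+55)<40)&(Q[...,0]>20)&(Q[...,0]<90)
q=Q[k]; print(k.sum(), np.percentile(q,[2,50,98],axis=0).round(1)); b=q[(q[:,0]>35)&(q[:,0]<65)]; print(len(b),len(b) and np.percentile(b,[5,50,95],axis=0).round(1))
m=(abs(Q[...,0])<7)&(abs(Q[...,1])<150)&(abs(Q[...,2]-176+0.122*(Q[...,1]+90))<14)
for lo in range(-60,100,40):
    j=m&(Q[...,1]>lo)&(Q[...,1]<lo+40)
    if j.sum()>8: print(lo+20,np.percentile(Q[j][:,0],[3,50,97]).round(1),np.percentile(Q[j][:,2]+.122*(Q[j][:,1]-lo-20),[50,90]).round(1))
E
python3 g.py
```

```text
time: 10.25
tcp_pos: [501.0, -153.1, 250.7]
ee_rot: [0.79, 0.61, -0.049, 0.037]
ft_force: [0.1, -0.0, -3.3]
gripper_width: 10.2
grasp_force: 39.2
t 10.25 tcp [  0.5 -77.5 250.7] fin [  0.5 -76.3 255. ] wheels [  0.4 -82.8 202.4] rod y -93.9 under 93.2
tool y(stand) [ 1.    -0.003 -0.001] z [-0.001 -0.122 -0.993] F stand [ 0.13 -0.02 -3.3 ] M [ 0.225  0.028 -0.051] 10.22268347006522
528 [[ 33.9 -59.2  84.4]
 [ 61.5 -51.5 102.5]
 [ 81.9 -45.7 106.3]]
273 [[ 36.1 -54.4  87.5]
 [ 49.3 -51.7 101.5]
 [ 63.3 -51.  104.5]]
-40 [-2.8  0.7  4.8] [169.4 170.2]
0 [-2.6  0.7  4.6] [164.5 165.4]
40 [-3.   0.7  4.5] [159.6 160.6]
```

View pics/w3.png

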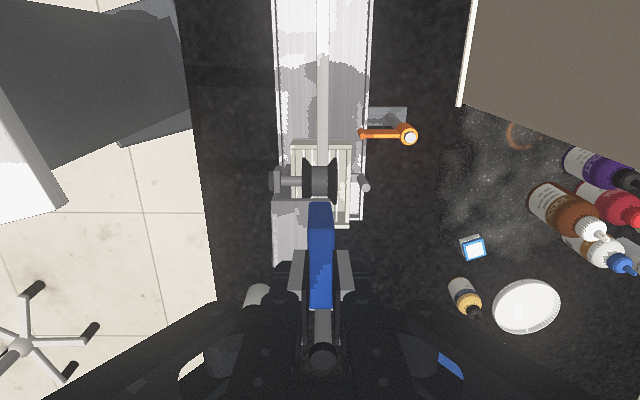

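The rail at (323,100) lines up with the wheel groove at (321,180), and the gate blade is closed at (380,133). Now I'll lower it, fast at first and then by feel.

```bash

python3 -m pendant '[[[0.1,0,0.2],[0,0,0],1],[[0.1,0,0.2],[0,0,0],1],[[0.1,0,0.2],[0,0,0],1],[[0,0,0.16],[0,0,0],1],[[0,0,0.08],[0,0,0],1],[[0,0,0],[0,0,0],1],[[0,0,0],[0,0,0],1]]'; python3 st.py
python3 -m pendant '[[[0,0,0.04],[0,0,0],1],[[0,0,0.04],[0,0,0],1],[[0,0,0],[0,0,0],1],[[0,0,0],[0,0,0],1]]'; python3 st.py
```

```text
time: 10.88
tcp_pos: [502.2, -147.7, 229.1]
ee_rot: [0.79, 0.61, -0.049, 0.037]
ft_force: [-0.1, -0.3, -4.0]
gripper_width: 9.8
grasp_force: 39.2
t 10.88 tcp [ 2.000e-01 -7.200e+01  2.291e+02] fin [ 2.000e-01 -7.080e+01  2.334e+02] wheels [  0.2 -77.3 180.8] rod y -88.4 under 71.6
tool y(stand) [ 1.    -0.002 -0.   ] z [-0.001 -0.122 -0.992] F stand [-0.04 -0.3  -3.96] M [ 0.186 -0.036  0.05 ] 9.817003339139116
time: 11.22
tcp_pos: [502.3, -148.0, 227.3]
ee_rot: [0.79, 0.61, -0.048, 0.037]
ft_force: [-0.6, -0.5, -3.6]
gripper_width: 10.0
grasp_force: 39.2
t 11.22 tcp [  0.4 -72.3 227.3] fin [  0.4 -71.1 231.6] wheels [  0.4 -77.6 179. ] rod y -88.6 under 69.8
tool y(stand) [ 1.    -0.002  0.   ] z [-0.    -0.122 -0.993] F stand [-0.45 -0.66 -3.57] M [ 0.114 -0.041 -0.019] 9.997404191385115
```

```bash

python3 -m pendant '[[[0,0,0.04],[0,0,0],1],[[0,0,0.04],[0,0,0],1],[[0,0,0],[0,0,0],1],[[0,0,0],[0,0,0],1]]'; for i in 1 2 ; do python3 -m pendant '[[[0,0,0.04],[0,0,0],1],[[0,0,0],[0,0,0],1],[[0,0,0],[0,0,0],1]]' | grep -E "tcp|force"; done; python3 st.py
```

```text
time: 11.55
tcp_pos: [502.2, -148.2, 225.2]
ee_rot: [0.79, 0.61, -0.049, 0.037]
ft_force: [-0.9, 0.2, -3.8]
gripper_width: 9.8
grasp_force: 39.2
tcp_pos: [502.2, -148.3, 224.2]
ft_force: [-0.1, -0.4, -3.3]
grasp_force: 39.2
tcp_pos: [502.2, -148.5, 223.3]
ft_force: [0.9, -1.2, -3.3]
grasp_force: 39.3
t 12.05 tcp [  0.4 -72.8 223.3] fin [  0.4 -71.5 227.6] wheels [  0.4 -78.  175. ] rod y -89.1 under 65.8
tool y(stand) [ 1.    -0.002  0.   ] z [-0.    -0.122 -0.992] F stand [ 1.21 -0.89 -3.33] M [ 0.139 -0.092 -0.025] 10.350540452901635
```

```bash

python3 -m pendant '[[[0,0,0.04],[0,0,0],1],[[0,0,0],[0,0,0],1],[[0,0,0],[0,0,0],1]]' | grep -E "tcp|force";python3 -m pendant '[[[0,0,0.03],[0,0,0],1],[[0,0,0],[0,0,0],1],[[0,0,0],[0,0,0],1]]' | grep -E "tcp|force"; python3 st.py
```

```text
tcp_pos: [502.2, -148.6, 222.4]
ft_force: [0.9, -0.3, -2.2]
grasp_force: 39.3
tcp_pos: [502.2, -148.7, 221.7]
ft_force: [1.1, -0.3, -1.0]
grasp_force: 39.4
t 12.55 tcp [  0.5 -73.  221.7] fin [  0.5 -71.7 226. ] wheels [  0.5 -78.2 173.4] rod y -89.3 under 64.2
tool y(stand) [ 1.    -0.002  0.   ] z [ 0.    -0.122 -0.993] F stand [ 1.09 -0.   -1.01] M [ 0.132 -0.233  0.026] 10.051656709573498
```

Contact is at about 173.5 mm and light. I'll press slightly more, with a small lateral correction, and hold for a moment.

```bash

python3 -m pendant '[[[0,0.02,0.02],[0,0,0],1],[[0,0,0],[0,0,0],1],[[0,0,0],[0,0,0],1],[[0,0,0],[0,0,0],1],[[0,0,0],[0,0,0],1],[[0,0,0],[0,0,0],1],[[0,0,0],[0,0,0],1],[[0,0,0],[0,0,0],1]]' | grep -E "tcp|force"; python3 st.py
```

```text
tcp_pos: [502.6, -148.8, 221.1]
ft_force: [0.1, 0.9, -1.7]
grasp_force: 39.5
t 13.22 tcp [  0.9 -73.1 221.1] fin [  0.9 -71.8 225.4] wheels [  0.9 -78.3 172.8] rod y -89.4 under 63.6
tool y(stand) [ 1.    -0.002  0.   ] z [-0.    -0.122 -0.993] F stand [-0.12  0.9  -1.75] M [ 0.104 -0.232  0.039] 10.288191185213584
```

```bash

python3 -m pendant '[[[0,0,0.02],[0,0,0],1],[[0,0,0],[0,0,0],1],[[0,0,0],[0,0,0],1]]' | grep -E "tcp|ft_force"; for i in 1 2 3; do python3 -m pendant '[[[0,0,0],[0,0,0],1]]' | grep -E "tcp|ft_force"; done; python3 st.py
```

```text
tcp_pos: [502.6, -148.9, 220.7]
ft_force: [0.4, 0.5, -1.0]
tcp_pos: [502.6, -148.9, 220.7]
ft_force: [-0.2, 0.7, -0.8]
tcp_pos: [502.6, -148.9, 220.7]
ft_force: [0.5, 0.4, -1.9]
tcp_pos: [502.6, -148.9, 220.7]
ft_force: [1.0, -0.0, -0.1]
t 13.72 tcp [  0.9 -73.1 220.7] fin [  0.9 -71.8 225. ] wheels [  0.9 -78.3 172.4] rod y -89.4 under 63.2
tool y(stand) [ 1.    -0.002  0.   ] z [-0.    -0.122 -0.993] F stand [ 1.    0.22 -0.07] M [ 0.136 -0.132 -0.001] 9.961480472274646
```

```bash

python3 -m pendant '[[[0,0,0.03],[0,0,0],1],[[0,0,0],[0,0,0],1],[[0,0,0],[0,0,0],1]]' | grep -E "tcp|ft_force"; for i in 1 2 3 4; do python3 -m pendant '[[[0,0,0],[0,0,0],1]]' | grep -E "ft_force"; done; python3 st.py
```

```text
tcp_pos: [502.6, -149.0, 220.2]
ft_force: [1.0, 0.1, 0.7]
ft_force: [1.0, 1.1, -0.0]
ft_force: [0.6, 0.8, -0.2]
ft_force: [0.2, 0.5, 1.4]
ft_force: [0.9, 1.7, 1.3]
t 14.3 tcp [  0.9 -73.2 220. ] fin [  0.9 -71.9 224.3] wheels [  0.9 -78.4 171.7] rod y -89.5 under 62.5
tool y(stand) [ 1.    -0.002  0.   ] z [ 0.    -0.122 -0.993] F stand [0.47 1.85 1.29] M [ 0.115 -0.138  0.025] 10.036068248935674
```

```bash

python3 -m pendant '[[[0.08,0,0],[0,0,0],1],[[0.14,0,0],[0,0,0],1],[[0.14,0,0],[0,0,0],1],[[0.14,0,0],[0,0,0],1],[[0.14,0,0],[0,0,0],1],[[0.14,0,0],[0,0,0],1],[[0.14,0,0],[0,0,0],1]]' | grep -E "tcp|ft_force"; python3 st.py
```

```text
tcp_pos: [508.4, -126.4, 217.0]
ft_force: [0.3, -0.2, 2.1]
t 14.88 tcp [  0.9 -49.9 217. ] fin [  0.9 -48.7 221.3] wheels [  0.9 -55.1 168.7] rod y -66.2 under 59.5
tool y(stand) [ 1.    -0.002  0.   ] z [-0.    -0.122 -0.992] F stand [ 0.31 -0.11  2.14] M [ 0.029 -0.187  0.083] 10.187999034582148
```

```bash

python3 -m pendant '[[[0.12,0,-0.014],[0,0,0],1],[[0.14,0,0],[0,0,0],1],[[0.14,0,0],[0,0,0],1],[[0.14,0,0],[0,0,0],1]]' | grep -E "tcp|ft_force"; python3 st.py; python3 -m pendant '[[[0.14,0,0],[0,0,0],1],[[0.14,0,0],[0,0,0],1],[[0.14,0,0],[0,0,0],1]]' | grep -E "ft_force"; python3 st.py
```

```text
tcp_pos: [511.6, -113.9, 215.9]
ft_force: [-1.0, -1.3, 1.8]
t 15.22 tcp [  0.9 -37.  215.9] fin [  0.9 -35.7 220.2] wheels [  0.9 -42.3 167.6] rod y -53.4 under 58.4
tool y(stand) [ 1.    -0.003  0.   ] z [-0.    -0.123 -0.992] F stand [-0.63 -1.46  1.85] M [-0.394  0.035 -0.07 ] 10.402804030672899
ft_force: [-0.6, -2.1, 2.3]
t 15.47 tcp [  1.  -26.5 214.6] fin [  1.  -25.2 218.9] wheels [  1.  -31.8 166.3] rod y -42.9 under 57.1
tool y(stand) [ 1.    -0.002  0.   ] z [-0.    -0.123 -0.992] F stand [-0.06 -2.13  2.3 ] M [-0.58   0.053 -0.068] 10.026067112849415
```

```bash

python3 -m pendant '[[[0.14,0,-0.014],[0,0,0],1],[[0.14,0,0],[0,0,0],1],[[0.14,0,0],[0,0,0],1],[[0.14,0,0],[0,0,0],1]]' | grep -E "ft_force"; python3 st.py; python3 -m pendant '[[[0.14,0,0],[0,0,0],1],[[0.14,0,0],[0,0,0],1],[[0.14,0,0],[0,0,0],1],[[0.14,0,0],[0,0,0],1]]' | grep -E "ft_force"; python3 st.py
```

```text
ft_force: [-0.2, -2.6, 1.8]
t 15.8 tcp [  1.1 -12.5 213.2] fin [  1.1 -11.2 217.5] wheels [  1.1 -17.7 164.9] rod y -28.9 under 55.7
tool y(stand) [ 1.    -0.002  0.   ] z [ 0.    -0.123 -0.992] F stand [ 0.42 -2.59  1.83] M [-0.79  -0.051 -0.121] 10.149620612791205
ft_force: [0.2, -0.1, 1.7]
t 16.13 tcp [  0.9   2.3 210.9] fin [  0.9   3.5 215.2] wheels [  0.8  -2.9 162.6] rod y -13.9 under 53.4
tool y(stand) [ 1.    -0.001 -0.001] z [-0.001 -0.121 -0.993] F stand [ 0.2  -0.01  1.67] M [ 0.01  -0.178  0.033] 9.828950524810072
```

Force y is back to 0, so the gate has been passed. I'll go 14 mm further and confirm that it has closed.

```bash

python3 -m pendant '[[[0.14,0,-0.014],[0,0,0],1],[[0.14,0,0],[0,0,0],1],[[0.14,0,0],[0,0,0],1],[[0.12,0,0],[0,0,0],1],[[0,0,0],[0,0,0],1],[[0,0,0],[0,0,0],1],[[0,0,0],[0,0,0],1],[[0,0,0],[0,0,0],1]]' | grep -E "ft_force"; cat > gt.py <<'E'
from st import *
rep()
for n in('top','scene'):
    d=shot(n); im=d['img'].astype(int); Q=(d['P']-c0)@E
    k=(im[...,0]>im[...,2]+60)&(im[...,0]>im[...,1]+30)&(Q[...,2]>75)&(Q[...,2]<125)&(abs(Q[...,1]+52)<55)&(Q[...,0]>20)&(Q[...,0]<95)
    if k.sum()>3: print(n,k.sum(),np.percentile(Q[k],[5,50,95],axis=0).round(1).tolist())
    cv2.imwrite(f'pics/{n}2.png',cv2.resize(d['img'][120:260,180:420] if n=='top' else d['img'][130:270,240:430],None,fx=3,fy=3)[:,:,::-1])
E
python3 gt.py
```

```text
ft_force: [0.5, 0.1, -0.9]
t 16.8 tcp [  1.   14.7 210. ] fin [  1.   15.9 214.2] wheels [  1.    9.4 161.6] rod y -1.6 under 52.5
tool y(stand) [ 1.    -0.002 -0.   ] z [-0.    -0.122 -0.993] F stand [ 0.49  0.26 -0.89] M [ 0.161 -0.167  0.017] 10.082016773379463
top 41 [[37.6, -59.2, 92.1], [62.1, -54.1, 103.6], [74.5, -48.7, 106.8]]
scene 55 [[61.5, -62.0, 84.9], [71.4, -57.2, 97.6], [80.9, -52.9, 109.2]]
```

View pics/scene2.png

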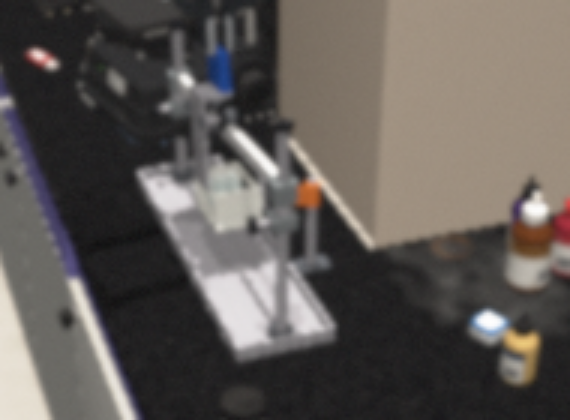

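The gate (orange, at (308,195)) is closed again and the carrier hangs on the rail with its fin held at (220,70). Release.

```bash

python3 -m pendant '[[[0,0,0],[0,0,0],0],[[0,0,0],[0,0,0],0],[[0,0,0],[0,0,0],0],[[0,0,0],[0,0,0],0],[[0,0,0],[0,0,0],0],[[0,0,0],[0,0,0],0],[[0,0,0],[0,0,0],0],[[0,0,0],[0,0,0],0],[[0,0,0],[0,0,0],0],[[0,0,0],[0,0,0],0]]'
cat > c.py <<'E'
from st import *
rep(); d=shot('wrist'); im=d['img'].astype(int); Q=(d['P']-c0)@E
k=(im[...,2]>im[...,0]+50)&(abs(Q[...,0])<25)&(abs(Q[...,1])<180)&(Q[...,2]>150)
if k.sum()>5: print('fin',k.sum(),np.percentile(Q[k],[3,50,97],axis=0).round(1).tolist())
cv2.imwrite('pics/w4.png',d['img'][:,:,::-1])
E
python3 c.py
```

```text
time: 17.73
tcp_pos: [524.7, -63.8, 210.0]
ee_rot: [0.79, 0.61, -0.048, 0.037]
ft_force: [0.5, -0.1, -0.5]
gripper_width: 85.7
grasp_force: 0.0
t 17.73 tcp [  1.   14.8 210. ] fin [  1.   16.  214.3] wheels [  1.    9.5 161.7] rod y -1.5 under 52.5
tool y(stand) [ 1.    -0.002 -0.   ] z [-0.    -0.122 -0.992] F stand [ 0.53  0.05 -0.49] M [ 0.038 -0.009 -0.026] 85.66631285770532
fin 2634 [[-5.3, 37.8, 227.3], [0.1, 57.5, 230.6], [5.5, 74.1, 233.2]]
```

```bash

python3 -m pendant '[[[0,0,0],[0,0,0],0],[[0,0,0],[0,0,0],0],[[0,0,0],[0,0,0],0],[[0,0,0],[0,0,0],0],[[0,0,0],[0,0,0],0],[[0,0,-0.3],[0,0,0],0],[[0,0,-0.6],[0,0,0],0],[[0,0,-0.6],[0,0,0],0],[[0,0,-0.6],[0,0,0],0],[[0,0,-0.6],[0,0,0],0]]'
python3 c.py
python3 -m pendant '[[[-0.5,0,-0.5],[0,0,0],0],[[-0.5,0,-0.5],[0,0,0],0],[[0,0,0],[0,0,0],0],[[0,0,0],[0,0,0],0],[[0,0,0],[0,0,0],0],[[0,0,0],[0,0,0],0],[[0,0,0],[0,0,0],0],[[0,0,0],[0,0,0],0]]' | grep time
python3 c.py
```

```text
time: 18.62
tcp_pos: [526.8, -55.7, 278.4]
ee_rot: [0.79, 0.61, -0.048, 0.038]
ft_force: [0.1, -0.2, -0.1]
gripper_width: 85.4
grasp_force: 0.0
t 18.62 tcp [  1.   23.2 278.4] fin [  1.   24.4 282.7] wheels [  1.   17.9 230.1] rod y 6.9 under 120.9
tool y(stand) [ 1.    -0.002  0.001] z [ 0.    -0.122 -0.993] F stand [ 0.16 -0.13 -0.06] M [ 0.062  0.011 -0.001] 85.40603219285367
fin 1506 [[-4.9, 84.8, 222.2], [0.6, 104.0, 225.0], [5.7, 121.3, 227.7]]
time: 19.33
t 19.33 tcp [  0.8   1.6 304.1] fin [  0.8   2.8 308.3] wheels [  0.8  -3.6 255.7] rod y -14.7 under 146.6
tool y(stand) [ 1.    -0.002 -0.001] z [-0.002 -0.122 -0.992] F stand [0.36 0.03 0.07] M [ 0.016 -0.036  0.022] 85.6887547064628
fin 491 [[-5.0, 108.5, 221.9], [0.3, 114.8, 223.5], [6.2, 121.0, 225.3]]
```

View pics/w4.png

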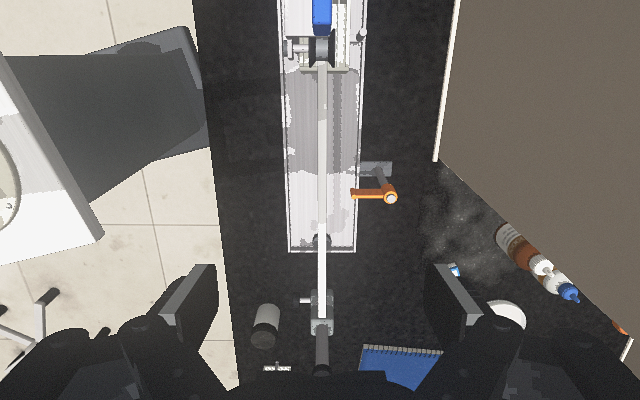

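The carrier is now near the low end (fin at (322,10), cut off by the frame) and the gate is closed at (373,193). I'll wait and check it with the top camera.

```bash
cat > t.py <<'E'
from st import *
for n in('top','scene'):
    d=shot(n); im=d['img'].astype(int); Q=(d['P']-c0)@E
    k=(im[...,2]>im[...,0]+50)&(abs(Q[...,0])<25)&(abs(Q[...,1]-100)<80)&(Q[...,2]>170)
    if k.sum()>5: print(n,'fin',k.sum(),np.percentile(Q[k],[3,50,97],axis=0).round(1).tolist())
print(ctrl.get_state()['time'])
E
python3 t.py; python3 -m pendant '[[[0,0,0],[0,0,0],0],[[0,0,0],[0,0,0],0],[[0,0,0],[0,0,0],0],[[0,0,0],[0,0,0],0],[[0,0,0],[0,0,0],0],[[0,0,0],[0,0,0],0],[[0,0,0],[0,0,0],0],[[0,0,0],[0,0,0],0],[[0,0,0],[0,0,0],0],[[0,0,0],[0,0,0],0]]' | grep time; python3 t.py
```

```text
top fin 15 [[-5.0, 139.5, 189.3], [-1.8, 144.3, 219.6], [4.6, 156.3, 222.1]]
scene fin 74 [[-4.9, 102.3, 191.5], [-0.5, 109.1, 212.5], [6.7, 138.9, 226.7]]
19.4833
time: 20.32
top fin 15 [[-5.4, 139.8, 192.3], [-1.7, 144.3, 219.9], [4.2, 156.0, 221.6]]
scene fin 77 [[-4.7, 103.1, 191.3], [-0.7, 110.4, 210.9], [7.2, 140.6, 227.2]]
20.4167
```

```bash
python3 -c "
from plant import job
print(job.finish_job())"
```

```text
the job is handed in; nothing more can be done
None
```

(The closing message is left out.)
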